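# Load the specimen magazine under the scanner's sprung flap

### The job

Load the black specimen magazine into the scanner: with one fingertip press down the steel bar beside the lane and keep it down, so that the sprung flap stays open, and with the other fingertip push the magazine by its upright rear plate along the lane, under the flap, until it is fully home against the stop. Then let go of the bar and move clear, so that the flap shuts behind the magazine's body. Only press and push: do not lift or tip the magazine, and leave the other things on the bench where they are.

Things in the scene. Friction and masses are not known exactly. Their poses are not given: they have to be found in the camera images.
- dock: Loading dock of a bench scanner, fixed, its place and yaw (to 0.38 rad) differ each time. Origin on the bench (z=0) below the flap's hinge line, in the plane of the flap lip's front face; x = way the magazine is pushed in, z up. 'Dock' numbers are mm in this frame. Alloy deck, top z=6, no deck under the press bar. White scanner housing: x 68 to 204, y -105 to 65, up to z=67.
- lane_stop (a point): Centre of the stop's face at the lane's inner end, dock (58, -42, 18). The straight lane runs along dock x from -185 to this stop, centre line y=-42, between two low steel rails (gap 34, tops at z=14). The stop is rigid, z 6 to 36.
- shaft_mid (a point): Dock (-96, 0, 27): mid-length of the flap's hinge shaft, a steel rod 8 mm thick along dock x from -186 to 54 at y=0, z=27. Its bearing blocks (y -6 to 6, up to z=33) stand at x -185 to -177 and -10 to -2. The press bar is on its +y side, the lane and flap on its -y side.
- flap (a joint): Opening angle of the grey flap over the lane's inner end, rad: 0 shut, 0.6 end of travel. Pushing the press bar down raises the flap; a spring (0.06 N m shut, 0.17 N m fully open) shuts it when the bar is let go. From 0.3 rad up the magazine's body passes freely below the lip; 0.4 to 0.5 gives good room. Flap plate when shut: dock x 0 to 55, y -61 to 2, z 34 to 37.
- bar_mid (a point): Top of the press bar at mid-length; moves with it. Round steel bar 12 mm thick along dock x from -176 to -16, at y=28, top z=30 when shut; an arm at each end (x -172, -20) joins it to the shaft. Lever 28 mm: pressed down 12 mm the flap is 0.45 rad open (4 to 15 N) and the bar has moved 4 mm towards the shaft. Any point along it opens the flap equally: a fingertip can slide along.
- lip_edge (a point): Middle of the lower edge of the flap's front lip (dock x 0 to 4, y -60 to -24), which blocks the magazine's body when shut; then it is at dock (2, -42, 24). Moves with the flap.
- magazine: Loose black specimen magazine on the deck in the lane, before the flap, 75 to 170 g. Origin on its underside, x forward, z up. Body with glass squares in its top: x 0 to 50, 30 wide, 25 high; low tongue behind: x -39 to 0, 18 wide, 9 high; upright plate: x -48 to -38, 24 wide, 34 high. Home: origin at dock x=8, shut lip above the tongue, plate still outside.
- nose (a point): Middle of the front face of the magazine's body, 12 mm above its underside. Touches the stop (dock x=58) when fully home.
- push_plate (a point): Point on the rear face of the magazine's upright plate, 22 mm above the magazine's underside: where a fingertip pushes. At dock x=-40 when the magazine is fully home.
- objective: Bystander, to be left where it is: brass microscope objective lens standing on end, 24 mm across, 40 mm high. Origin at the centre of its underside. Loose.
- eyepiece: Bystander, to be left where it is: black eyepiece standing on end, 34 mm across at the top, 52 mm high. Origin at the centre of its underside. Loose.
- stain_bottle: Bystander, to be left where it is: small amber glass bottle with a black cap, 36 mm across, 65 mm high. Origin at the centre of its underside. Loose.
- dish: Bystander, to be left where it is: shallow glass dish, 84 mm across, 14 mm high. Origin at the centre of its underside. Loose.
- remote: Bystander, to be left where it is: black remote control lying flat, 36 x 105 x 12 mm. Origin at the centre of its underside. Loose.
- slide_box: Bystander, to be left where it is: white flat slide box, 85 x 100 x 26 mm. Origin at the centre of its underside. Loose.
- spare_stage_plate: Bystander, to be left where it is: dark steel plate lying flat, 60 x 45 x 10 mm. Origin at the centre of its underside. Loose.
Not all that is in view belongs to the job. What is shaped like the magazine but blue, pink or red is not meant.

How it is judged:
On the way, in this order (a step that is already met when the one before it is completed fails the run):
1. a fingertip holds the flap open by its bar while the magazine is still in front of the flap (value of joint flap above 0.22 rad and contact force between the fingers and flap above 0.5 N and x of nose in the frame of dock below 0.006 m), for 0.2 s.
2. the magazine's body is pushed in beneath the flap while a fingertip still holds the flap open (value of joint flap above 0.22 rad and contact force between the fingers and flap above 0.5 N and x of nose in the frame of dock above 0.025 m), for 0.1 s.
At the end, for the whole second after the job is handed in: The magazine lies flat and at rest on the deck with its nose within 5 mm of the stop, and the flap is shut behind its body (under 0.05 rad) (x of nose in the frame of dock above 0.053 m and value of joint flap below 0.05 rad and angle between magazine's own z axis and vertical below 0.06 rad and z of magazine in the frame of dock below 0.01 m and linear speed of magazine below 0.01 m/s); the robot touches nothing.
It fails at once if the magazine is lifted more than 8 mm off the deck (z of magazine in the frame of dock above 0.014 m).
It fails at once if the magazine is tipped by more than about 17 degrees (angle between magazine's own z axis and vertical above 0.3 rad).
It fails at once if a bystander is moved by more than 15 mm (distance of any of objective, eyepiece, stain_bottle, dish, remote, slide_box, spare_stage_plate from where it was at the start of the episode above 0.015 m).
It also fails if it takes over 42 s, if anything falls off the work surface, if the arm or the gripper's body presses on something with over 40 N, if the wrist force passes 120 N, or if a joint passes its speed limit or range.

### The arm

A 6-joint arm with a two-finger parallel gripper is mounted at the origin on the work surface. World frame = base frame: x ahead of the robot, y to its left, z up, the work surface at z = 0. Lengths are in m, angles in rad, forces in N, time in s.
With the tool pointing down it reaches from about 0.425 to 0.95 m from the base axis. Payload 3.5 kg.
Tool frame: the origin (TCP) lies at the very end of the fingers, on their centre line; the grasp point (between the pads) lies 19 mm behind it; z points along the fingers, y is the line along which they close (so a half turn about z gives the same grasp; the last joint's range is limited). The gripper opens to 85 mm and grips with 20 to 120 N. Pads are 22 mm wide; open, the fingers measure 114 mm over their backs; the gripper's body (76 mm by 85 mm) begins 54 mm behind the grasp point. The pads swing forward as they close: fully open they stand 13 mm farther back than shut.
Start: joints at [0.981, 0.286, 1.577, -0, 1.279, -0.15], TCP at [0.287, 0.611, 0.231] pointing down, gripper open.
Joint ranges: [-2.77, 2.77], [-0.9, 2.22], [0.21, 2.48], [-1.53, 4.67], [0.24, 2.81], [-2.84, 2.84]. Speed limits (rad/s): [2.79, 2.79, 3.14, 3.14, 3.14, 3.14].

### API

Orientations are given as a unit quaternion [x, y, z, w].
In Python, from plant import ctrl gives the robot as it stands.
- The arm moves only by the tool carry_out, never from a script. Its argument "deltas" is one flat list of numbers, 6 for each row, row after row: the shift along the tool's x, y, z in m, then the turn, a rotation vector about the tool's x, y, z in rad. A call has 1 to 5 rows; each row is the pose to reach, as a shift and turn from the pose commanded when the call began, along the tool's axes at that moment; what a row does not reach only later rows make up. A row lasts 1/8 s, in which the tool goes at most 62.5 mm and 10.7 degrees, less where a joint would pass 70% of its speed; a pose out of reach is approached as far as the arm can. A call with a gripper value outside its range is refused whole. "grip" is the opening in per cent of the stroke, from 0 (shut) to 100 (fully open), set as the call begins (left out, the last holds). The fingers move at their own pace and stop on an object; "grip_force" is the grip in N (left out, the last holds). Time passes only in rows, so rows that repeat a pose let the fingers close. It gives the time, the measured TCP pose, the force, the opening and the grip force at its end, in the units of the state.
- ctrl.get_state(): the state, without advancing time (a new reading comes with each control period).
- ctrl.read_camera(name): name is "scene" or "top"; returns (picture, depth): 480x640x3 uint8, red, green, blue; 480x640 float32, m along the optical axis (not along the pixel's ray), 0 where there is no reading.
- ctrl.camera_model(name): a dict with "intrinsics" (3x3 intrinsics, pixels), "extrinsics" (4x4, takes a point from world to camera coordinates). Camera axes: x right, y down, z forward; pixel columns grow to the right and rows downward; lengths in m; the calibration is good to about 2 mm. A picture is of the moment at which its call begins. camera_model takes no time and is no camera call.
- ctrl.sign_off(): hands the job in; it is judged then, once.
Trained networks look in the newest picture that a camera, given by its name, has taken for a name from the list of things; names that differ only in an ending like _2 or _b are one class to them, and where a whole thing is asked for, a point or a joint stands for the part that bears it (a point fixed in the world has none). Each returns a list of dicts, best first, with "score" (0 to 1); they miss things now and then, are a little off and sometimes report something else, mostly with a low value. They report only what shows in the picture. A call takes as long as a camera call. They do not tell look-alikes from the thing itself.
- ctrl.find_in(camera, query): "uv" ([column, row] in pixels, amid what is visible of it).
The state is a dict: "time": time; "qpos": joint angles; "dq": joint speeds; "joint_efforts": joint torques, N m; "eef_pos": TCP position; "tcp_rot": TCP orientation; "contact_force": force on the tool from outside, world axes, zero at the start; "wrist_torque": the same for the moment, N m; "opening": opening from 0.0 (shut) to 1.0 (fully open); "finger_force": force on a finger pad.
Only numpy, scipy, OpenCV 4.12 (cv2) and the standard library are available. Lean on these libraries where they do the work, as an engineer would, in place of code of your own. Each camera call takes 0.05 s, during which the arm holds its last target. There are 200 camera calls.

## Working session

There is one attempt and no reset: what is moved stays moved. The work goes in short steps, Python scripts to look and compute and a tool call to move; the robot and the scene stay as the last step left them, time stands still between calls to the robot, and variables do not carry over. Pictures are saved under pics/ and viewed, at most 10 in all, crops included, and the job is handed in when it is done.

Besides the shell and the picture viewer there is one more tool, called as name(argument=value, ...), one argument or row to a line, values as JSON. carry_out: Moves the arm, as the interface text tells. Its arguments: {"type":"object","properties":{"deltas":{"type":"array"},"grip":{"type":"number"},"grip_force":{"type":"number"}},"required":["deltas"]}

```bash
ls; mkdir -p pics; cat > h.py <<'E'
import numpy as np, cv2
from plant import ctrl
from scipy.spatial.transform import Rotation as R
def cam(n):
    m=ctrl.camera_model(n); return np.array(m["intrinsics"]),np.array(m["extrinsics"])
def px2w(n,uv,d):
    K,T=cam(n); p=np.linalg.inv(K)@np.array([uv[0],uv[1],1.])*d
    return (np.linalg.inv(T)@np.r_[p,1])[:3]
def cloud(n,dep):
    K,T=cam(n); v,u=np.mgrid[:480,:640]
    p=np.stack([(u-K[0,2])/K[0,0]*dep,(v-K[1,2])/K[1,1]*dep,dep,np.ones_like(dep)],-1)
    return (p@np.linalg.inv(T).T)[...,:3]
def w2px(n,p):
    K,T=cam(n); q=K@(T@np.r_[p,1])[:3]; return q[:2]/q[2]
E
python3 - <<'E'
from h import *
for n in("scene","top"):
    im,d=ctrl.read_camera(n); cv2.imwrite(f"pics/{n}0.png",im[...,::-1]); np.save(f"{n}0.npy",d)
    C=cloud(n,d)
    for q in("magazine","push_plate","nose","flap","bar_mid","shaft_mid","lane_stop","dock","lip_edge"):
        for r in ctrl.find_in(n,q)[:3]:
            u,v=map(int,r["uv"]); print(n,q,round(r["score"],2),u,v,C[v,u].round(3))
s=ctrl.get_state();print(s)
E
```

```text
pics
scene magazine 0.88 346 265 [0.553 0.088 0.029]
scene magazine 0.75 464 216 [0.336 0.289 0.023]
scene magazine 0.69 399 205 [0.33  0.156 0.023]
scene push_plate 0.81 348 268 [0.559 0.093 0.028]
scene push_plate 0.8 400 204 [0.325 0.157 0.022]
scene push_plate 0.72 277 192 [ 0.335 -0.111  0.015]
scene nose 0.87 277 192 [ 0.335 -0.111  0.015]
scene nose 0.81 349 265 [0.553 0.093 0.03 ]
scene nose 0.76 465 219 [0.35  0.29  0.026]
scene flap 0.58 365 287 [0.576 0.127 0.006]
scene flap 0.57 451 275 [0.526 0.27  0.023]
scene bar_mid 0.64 367 291 [0.616 0.136 0.036]
scene shaft_mid 0.62 351 348 [0.763 0.136 0.066]
scene shaft_mid 0.36 288 233 [ 0.458 -0.049  0.003]
scene lane_stop 0.6 350 346 [0.761 0.134 0.066]
scene lane_stop 0.47 452 274 [0.527 0.271 0.027]
scene dock 0.88 352 346 [0.76  0.137 0.066]
scene lip_edge 0.86 366 291 [0.615 0.134 0.035]
top magazine 0.8 385 353 [ 0.32  -0.106  0.025]
top magazine 0.7 171 340 [0.336 0.293 0.023]
top magazine 0.63 243 354 [0.314 0.159 0.023]
top push_plate 0.87 246 355 [0.312 0.153 0.024]
top push_plate 0.7 287 232 [0.545 0.084 0.027]
top p
[... 530 characters left out ...]
027]
{'time': 1.0, 'qpos': array([ 9.80996752e-01,  2.86265778e-01,  1.57669435e+00, -1.07842082e-06,
        1.27860650e+00, -1.50047205e-01]), 'dq': array([ 0.0013225 , -0.00068616,  0.00108895, -0.00070654, -0.00078732,
        0.00029763]), 'joint_efforts': array([ 1.43229918e-04, -4.05975044e+01, -2.92947882e+01, -1.35953064e-04,
        4.67335412e-04, -4.86234924e-06]), 'eef_pos': array([0.28735293, 0.61076663, 0.23135077]), 'tcp_rot': array([2.18108639e-01, 9.75924496e-01, 1.19469993e-05, 5.18656943e-06]), 'contact_force': array([-0.0274029 , -0.27756329,  1.09322971]), 'wrist_torque': array([ 0.02038278, -0.02813584, -0.01047107]), 'finger_force': 0.0, 'opening': 1.0048567248556093}
```

View pics/top0.png

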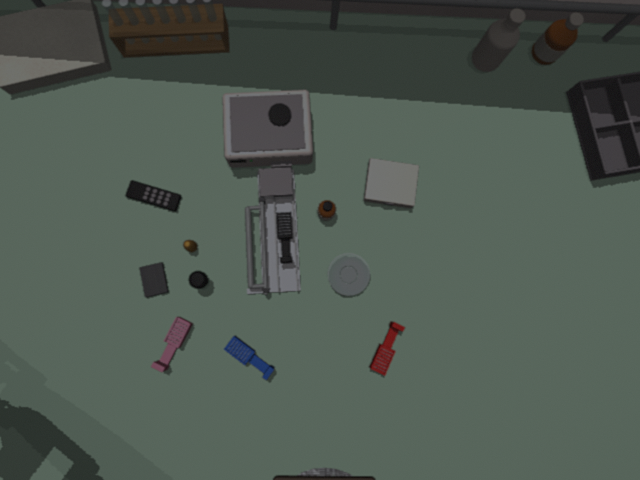

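View pics/scene0.png

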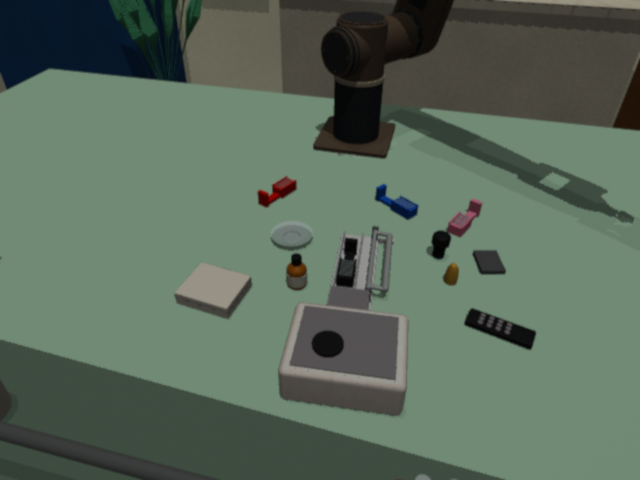

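The black magazine lies in the lane at top px (286,235), with its plate at (286,255) and its body towards the flap at (276,181). The blue (250,357), pink (172,343) and red (387,348) ones are look-alikes. The press bar runs at u≈250, v 207–292. Next I fit the dock frame.

```bash
cat > fit.py <<'E'
from h import *
from scipy.optimize import minimize
d=np.load("top0.npy"); C=cloud("top",d).reshape(-1,3)
m=(abs(C[:,1]-.11)<.15)&(C[:,0]>.4)&(C[:,0]<.9)&(d.ravel()>0)
P=C[m]
H=P[(P[:,2]>.058)&(P[:,2]<.08)&(P[:,0]>.6)]
r=cv2.minAreaRect((H[:,:2]*1000).astype(np.float32)); print("housing",r,np.median(H[:,2]))
# model height map fit: known boxes (x0,x1,y0,y1,z)
B=[(68,204,-105,65,67),(0,55,-61,2,35.5),(-176,-16,22,34,29),(-186,54,-3,3,30.5)]
def hm(q):
    z=np.full(len(q),np.nan)
    for x0,x1,y0,y1,h in B[::-1]:
        k=(q[:,0]>x0)&(q[:,0]<x1)&(q[:,1]>y0)&(q[:,1]<y1); z[k]=h
    return z
def todock(p,a):
    c,s=np.cos(p[2]),np.sin(p[2]); v=(a[:,:2]-p[:2])*1000
    return np.c_[v@[c,s],v@[-s,c]]
def cost(p):
    q=todock(p,P); z=hm(q); e=np.where(np.isnan(z),0,np.minimum(abs(np.nan_to_num(z)-P[:,2]*1000),15)-8)
    return e.sum()/100
best=None
from scipy.optimize import differential_evolution as DE
res=DE(cost,[(.5,.7),(.05,.2),(-.4,.4)],seed=1,tol=1e-8,maxiter=150,popsize=20,polish=False)
p=res.x; print("dock",p.round(4),res.fun); np.save("dock.npy",p)
q=todock(p,P);Z=P[:,2]*1000
def rep(n,k): print(n,k.sum(),q[k].min(0).round(1),q[k].max(0).round(1),np.median(Z[k]).round(1))
rep("flap",(Z>31)&(Z<41)&(q[:,0]>-5)&(q[:,0]<60)&(q[:,1]<8)&(q[:,1]>-70))
rep("hous",(Z>60)&(q[:,0]>40))
bar=(Z>24)&(q[:,1]>16)&(q[:,1]<42)&(q[:,0]>-200)&(q[:,0]<0); rep("bar",bar); print(np.median(q[bar],0))
for lo,hi in((22,36),(36,50)):
  rep("mag",(Z>lo)&(Z<hi)&(abs(q[:,1]+42)<17)&(q[:,0]<-1)&(q[:,0]>-190))
k=(abs(q[:,1]+42)<17)&(q[:,0]<0)&(q[:,0]>-190)
for x in range(-160,0,4):
    j=k&(abs(q[:,0]-x)<2)&(abs(q[:,1]+42)<10); print(x,np.median(Z[j]).round(0),end="; ")
deck=(abs(q[:,1]+42)<17)&(q[:,0]>-180)&(q[:,0]<-140); print("deck",np.median(Z[deck]))
E
python3 fit.py
python3 - <<'E'
from h import *
p=np.load("dock.npy");c,s=np.cos(p[2]),np.sin(p[2])
im=cv2.imread("pics/top0.png"); k=4
u0,v0=190,80
o=cv2.resize(im[80:310,190:350],None,fx=2.6,fy=2.6,interpolation=3); o=cv2.convertScaleAbs(o,alpha=1.8)
D=lambda x,y,z:w2px("top",np.r_[p[0]+(c*x-s*y)/1e3,p[1]+(s*x+c*y)/1e3,z/1e3])
for a in[(68,204,-105,65,67),(0,55,-61,2,36),(-176,-16,22,34,28),(-185,58,-59,-25,14)]:
    x0,x1,y0,y1,z=a
    pts=np.array([D(x,y,z) for x,y in((x0,y0),(x1,y0),(x1,y1),(x0,y1))]);pts=((pts+.5-[u0,v0])*2.6).astype(int)
    cv2.polylines(o,[pts],True,(0,255,255),1)
cv2.imwrite("pics/ov.png",o)
E
```

```text
housing ((704.715087890625, 111.88640594482422), (225.84298706054688, 193.17140197753906), 4.885253429412842) 0.06543139860578912
dock [0.6168 0.1375 0.0845] -417.3318297243885
flap 980 [ -4.5 -62.1] [59.9  1.3] 35.8
hous 5590 [  64.4 -105. ] [197.8  63.4] 65.5
bar 507 [-179.7   16.1] [-20.3  33.2] 28.1
[-101.19984926   26.83734692]
mag 453 [-134.4  -58.7] [ -1.7 -25.4] 28.0
mag 82 [-134.4  -58.8] [ -1.1 -27.9] 38.8
-160 5.0; -156 5.0; -152 4.0; -148 5.0; -144 5.0; -140 4.0; -136 8.0; -132 39.0; -128 39.0; -124 38.0; -120 14.0; -116 14.0; -112 14.0; -108 14.0; -104 14.0; -100 15.0; -96 14.0; -92 14.0; -88 15.0; -84 27.0; -80 28.0; -76 27.0; -72 28.0; -68 27.0; -64 27.0; -60 28.0; -56 28.0; -52 28.0; -48 28.0; -44 27.0; -40 27.0; -36 26.0; -32 5.0; -28 5.0; -24 6.0; -20 5.0; -16 5.0; -12 5.0; -8 5.0; -4 25.0; deck 5.033982485117772
```

View pics/ov.png

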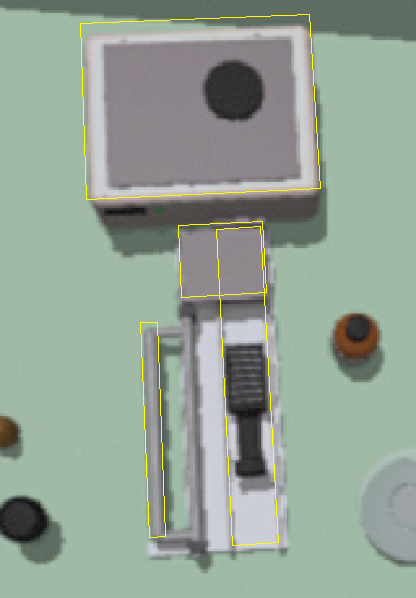

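```bash
cat > fit2.py <<'E'
from h import *
p=np.load("dock.npy")
d=np.load("top0.npy"); C=cloud("top",d).reshape(-1,3)
P=C[(abs(C[:,1]-.11)<.15)&(C[:,0]>.38)&(C[:,0]<.88)&(d.ravel()>0)]
def todock(p,a):
    c,s=np.cos(p[2]),np.sin(p[2]); v=(a[:,:2]-p[:2])*1000
    return np.c_[v@[c,s],v@[-s,c]]
q=todock(p,P);Z=P[:,2]*1000
def line(name,sel,ax):  # centre line along x
    xs=[];ys=[]
    for x in range(-165,-25,6):
        j=sel&(abs(q[:,0]-x)<4)
        if j.sum()>3: xs.append(x);ys.append((np.percentile(q[j,1],5)+np.percentile(q[j,1],95))/2)
    f=np.polyfit(xs,ys,1); print(name,"slope",f[0].round(4),"y at -96",np.polyval(f,-96).round(2),"rms",np.std(ys-np.polyval(f,xs)).round(2))
line("bar",(Z>18)&(q[:,1]>14)&(q[:,1]<42),0)
line("shaft",(Z>22)&(abs(q[:,1])<9),0)
def edges(name,sel,axis,bins,w):
    lo=[];hi=[];o=1-axis
    for b in bins:
        j=sel&(abs(q[:,o]-b)<w)
        if j.sum()>3: lo.append(q[j,axis].min());hi.append(q[j,axis].max())
    b=np.array(bins[:len(lo)]);print(name,"lo",np.median(lo).round(1),np.polyfit(b,lo,1)[0].round(3),"hi",np.median(hi).round(1),np.polyfit(b,hi,1)[0].round(3))
h=(Z>50)&(q[:,0]>40)&(q[:,0]<215)
edges("hous x",h,0,list(range(-85,46,10)),2);edges("hous y",h,1,list(range(80,185,10)),2)
f=(Z>28)&(Z<42)&(q[:,0]>-15)&(q[:,0]<62)
edges("flap x",f,0,list(range(-50,-12,5)),2);edges("flap y",f,1,list(range(8,46,5)),2)
k=(abs(q[:,1]+42)<25)&(q[:,0]<-15)&(q[:,0]>-190)
edges("body x",k&(Z>19)&(Z<33)&(q[:,0]>-100),0,list(range(-50,-33,4)),2);edges("body y",k&(Z>19)&(q[:,0]>-100),1,list(range(-78,-38,6)),2)
edges("plate x",k&(Z>22)&(q[:,0]<-100),0,list(range(-48,-35,4)),2);edges("plate y",k&(Z>22)&(q[:,0]<-100),1,[-132,-130,-128],2)
edges("deck x",(Z>2.5)&(q[:,0]<-120),0,list(range(-60,-20,6)),2)
K,T=cam("top");print("cam",np.linalg.inv(T)[:3,3].round(3))
E
python3 fit2.py
```

```text
bar slope -0.0047 y at -96 26.95 rms 0.79
shaft slope 0.0021 y at -96 -0.62 rms 0.7
hous x lo 64.1 -0.015 hi 196.7 0.003
hous y lo -104.7 -0.003 hi 63.0 -0.006
flap x lo -4.3 0.024 hi 60.4 -0.302
flap y lo -60.9 0.0 hi 1.6 -0.011
body x lo -86.3 -0.031 hi -36.6 -0.114
body y lo -56.7 0.014 hi -28.1 -0.013
plate x lo -134.3 0.009 hi -125.6 -0.092
plate y lo -54.0 -0.051 hi -31.1 -0.002
deck x lo -205.5 0.529 hi -120.9 0.012
cam [0.404 0.05  0.898]
```

```bash
cat >> h.py <<'E'
O=np.array([.6124,.1363,0.]); Y=.083
D=R.from_euler('z',Y)
def tcp_dock():
    s=ctrl.get_state(); return D.inv().apply(np.array(s["eef_pos"])-O)*1000, s
def delta(x,y,z): # dock mm target, tool x=-dockx, tool y=docky
    s=ctrl.get_state(); r=R.from_quat(s["tcp_rot"])
    w=D.apply([x/1e3,y/1e3,z/1e3])+O
    Rt=D*R.from_matrix(np.diag([-1.,1,-1]))
    return r.inv().apply(w-s["eef_pos"]).round(4),(r.inv()*Rt).as_rotvec().round(4)
E
python3 -c "
from h import *
print(delta(-148,-8,110))"
```

```text
(array([-0.3719, -0.3718,  0.1213]), array([ 0.    ,  0.    , -0.5228]))
```

carry_out(
  deltas=[-0.037,-0.037,0,0,0,-0.1,-0.074,-0.074,0,0,0,-0.2,-0.111,-0.111,0,0,0,-0.3,-0.148,-0.148,0.0,0,0,-0.41,-0.186,-0.186,0.02,0,0,-0.523],
  grip=63,
)

```text
time: 1.62
eef_pos: [0.378, 0.3625, 0.2134]
tcp_rot: [-0.044, 0.999, 0.001, 0.002]
contact_force: [1.1, -0.5, -0.8]
opening: 0.629
finger_force: 0.0
```

```bash
python3 -c "
from h import *
print(delta(-148,-8,80),tcp_dock()[0],ctrl.get_state()['opening'])"
```

```text
(array([-0.0651, -0.2535,  0.1331]), array([0.0024, 0.0048, 0.0044])) [-214.87071874  244.88429542  213.38136493] 0.6287517898585551
```

carry_out(
  deltas=[-0.013,-0.051,0,0,0,0,-0.026,-0.102,0,0,0,0,-0.039,-0.153,0.02,0,0,0,-0.052,-0.204,0.06,0,0,0,-0.065,-0.2535,0.1,0,0,0],
)

```text
time: 2.25
eef_pos: [0.4617, 0.119, 0.115]
tcp_rot: [-0.042, 0.999, 0.0, 0.001]
contact_force: [0.2, 0.4, 0.1]
opening: 0.632
finger_force: 0.0
```

carry_out(
  deltas=[0,0,0,0,0,0,0,0,0.015,0,0,0,0,0,0.033,0,0,0,0,0,0.033,0,0,0],
)

```text
time: 2.75
eef_pos: [0.4596, 0.1217, 0.0811]
tcp_rot: [-0.043, 0.999, 0.0, -0.001]
contact_force: [0.2, 0.2, -0.9]
opening: 0.63
finger_force: 0.0
```

```bash
python3 - <<'E'
from h import *
print(delta(-148,-8,60),tcp_dock())
for n in("scene","top"):
    im,d=ctrl.read_camera(n); np.save(n+"1.npy",d); cv2.imwrite(f"pics/{n}1.png",im[...,::-1])
    a=im[200:330,280:440] if n=="scene" else im[150:310,200:380]
    cv2.imwrite(f"pics/{n}1c.png",cv2.convertScaleAbs(cv2.resize(a[...,::-1],None,fx=4,fy=3.7 if n=="top" else 4,interpolation=3),alpha=1.6))
E
```

```text
(array([-0.0055, -0.0061,  0.0211]), array([ 0.0002, -0.0021,  0.0022])) (array([-153.4811716 ,   -1.90051698,   81.13327116]), {'time': 2.75, 'qpos': array([ 4.48746692e-02,  3.08597565e-02,  2.16711064e+00,  2.05393156e-04,
        9.45731325e-01, -1.61128245e+00]), 'dq': array([-0.0019552 , -0.02048542, -0.02364283, -0.00159644,  0.01104084,
       -0.00122519]), 'joint_efforts': array([-2.22103670e-01, -2.52463424e+01, -2.43082488e+01, -6.90481058e-03,
       -6.16311561e-02,  1.06275460e-03]), 'eef_pos': array([0.45960475, 0.12168171, 0.08113327]), 'tcp_rot': array([-4.26072881e-02,  9.99091337e-01,  8.09016768e-05, -1.05471510e-03]), 'contact_force': array([ 0.19175423,  0.22123823, -0.89594201]), 'wrist_torque': array([ 0.02887887, -0.02337835,  0.0028599 ]), 'finger_force': 0.0, 'opening': 0.6296638506831835})
```

View pics/scene1c.png

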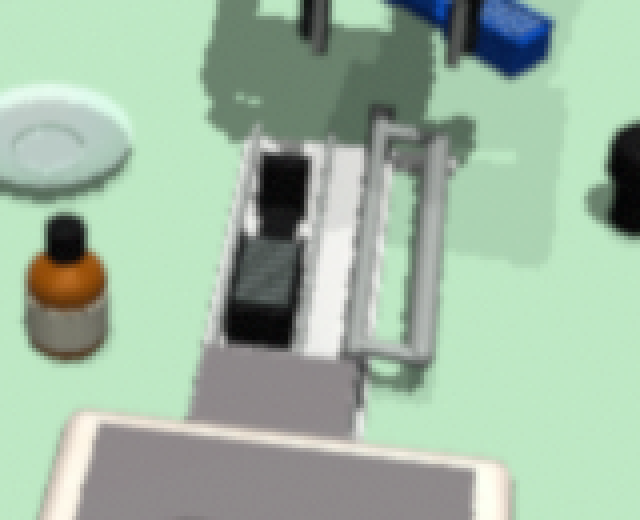

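The crop shows two fingertips at scene px ≈(359,211) and (394,215), above the black magazine (350,258) and behind its plate, with the bar at (385,265). I'll measure the fingertips from depth.

```bash
python3 - <<'E'
from h import *
for n in("scene",):
    d=np.load(n+"1.npy"); C=D.inv().apply((cloud(n,d).reshape(-1,3)-O))*1000
    m=(d.ravel()>0)&(C[:,2]>60)&(C[:,2]<130)&(abs(C[:,0]+150)<40)&(abs(C[:,1])<80)
    Q=C[m]
    for z in range(65,130,6):
        j=Q[abs(Q[:,2]-z)<3]
        for nm,a in(("L",j[j[:,1]<0]),("R",j[j[:,1]>0])):
            if len(a): print(z,nm,len(a),"y",a[:,1].min().round(),a[:,1].max().round(),"x",np.median(a[:,0]).round(),a[:,0].max().round())
    print(Q[:,2].min())
E
```

```text
83 L 2 y -34.0 -28.0 x -146.0 -145.0
89 L 12 y -40.0 -28.0 x -144.0 -141.0
89 R 11 y 26.0 36.0 x -142.0 -142.0
95 L 17 y -42.0 -28.0 x -144.0 -140.0
95 R 21 y 26.0 38.0 x -145.0 -141.0
101 L 26 y -42.0 -28.0 x -145.0 -141.0
101 R 20 y 26.0 39.0 x -143.0 -141.0
107 L 21 y -41.0 -28.0 x -145.0 -140.0
107 R 25 y 26.0 39.0 x -145.0 -142.0
113 L 21 y -41.0 -28.0 x -145.0 -142.0
113 R 18 y 26.0 38.0 x -144.0 -141.0
119 L 21 y -41.0 -28.0 x -145.0 -141.0
119 R 25 y 26.0 39.0 x -144.0 -141.0
125 L 21 y -47.0 -28.0 x -143.0 -140.0
125 R 22 y 26.0 43.0 x -143.0 -139.0
85.08376739117506
```

carry_out(
  deltas=[-0.0045,-0.006,0.015,0,-0.002,0.002,-0.0045,-0.006,0.035,0,-0.002,0.002,-0.0045,-0.006,0.045,0,-0.002,0.002,-0.0045,-0.006,0.045,0,-0.002,0.002],
)

```text
time: 3.35
eef_pos: [0.4651, 0.1148, 0.0361]
tcp_rot: [-0.041, 0.999, 0.0, 0.0]
contact_force: [0.2, -0.1, 1.0]
opening: 0.629
finger_force: 0.0
```

```bash
python3 -c "
from h import *
print(delta(-149,-8,13),tcp_dock()[0],ctrl.get_state()['contact_force'])"
```

```text
(array([0.0004, 0.0012, 0.0231]), array([ 0.0001,  0.    , -0.0019])) [-148.57417      -9.18297063   36.13495056] [ 0.15495289 -0.05262582  1.03093024]
```

carry_out(
  deltas=[0,0.001,0.008,0,0,-0.002,0,0.001,0.013,0,0,-0.002,0,0.001,0.018,0,0,-0.002,0,0.001,0.02,0,0,-0.002,0,0.001,0.02,0,0,-0.002],
)

```text
time: 3.98
eef_pos: [0.4662, 0.1157, 0.0175]
tcp_rot: [-0.042, 0.999, -0.0, 0.001]
contact_force: [-1.0, -1.7, 4.3]
opening: 0.632
finger_force: 2.4
```

```bash
cat > flap.py <<'E'
from h import *
import sys
p,s=tcp_dock(); print("tcp",p.round(1),"F",D.inv().apply(s["contact_force"]).round(1),"t",s["time"])
im,d=ctrl.read_camera("scene"); 
cv2.imwrite(f"pics/s{s['time']:.2f}.png",cv2.convertScaleAbs(cv2.resize(im[200:330,280:440,::-1],None,fx=4,fy=4,interpolation=3),alpha=1.6))
C=D.inv().apply(cloud("scene",d).reshape(-1,3)-O)*1000
for y0 in(-50,-30):
    j=C[(C[:,0]>15)&(C[:,0]<45)&(abs(C[:,1]-y0)<4)&(C[:,2]>20)]; print("flap z at y",y0,np.median(j[:,2]).round(1),len(j))
j=C[(C[:,0]>8)&(C[:,0]<50)&(C[:,1]>-58)&(C[:,1]<-10)&(C[:,2]>25)]
print("angle",-np.arctan(np.polyfit(j[:,1],j[:,2],1)[0]).round(3))
# magazine plate / body
j=C[(abs(C[:,1]+42)<10)&(C[:,0]>-190)&(C[:,0]<-5)&(C[:,2]>34)&(C[:,2]<43)]
if len(j):print("plate top x",np.percentile(j[:,0],[5,50,95]).round(1),len(j))
E
python3 flap.py
```

```text
tcp [-147.4   -8.4   17.5] F [-1.1 -1.6  4.3] t 3.975
flap z at y -50 53.4 71
flap z at y -30 46.9 67
angle 0.314
plate top x [-141.3 -125.3 -117.7] 90
```

carry_out(
  deltas=[0,0,0.002,0,0,0,0,0,0.004,0,0,0,0,0,0.004,0,0,0],
)

```text
time: 4.4
eef_pos: [0.4664, 0.115, 0.0138]
tcp_rot: [-0.042, 0.999, -0.001, 0.001]
contact_force: [-1.6, -6.0, 8.0]
opening: 0.63
finger_force: 3.9
```

```bash
python3 flap.py; ls pics
```

```text
tcp [-147.3   -9.1   13.8] F [-2.1 -5.8  8. ] t 4.4
flap z at y -50 61.5 44
flap z at y -30 52.2 69
angle 0.461
plate top x [-141.9 -124.8 -117.7] 89
ov.png
s3.98.png
s4.40.png
scene0.png
scene1.png
scene1c.png
top0.png
top1.png
top1c.png
```

View pics/s4.40.png

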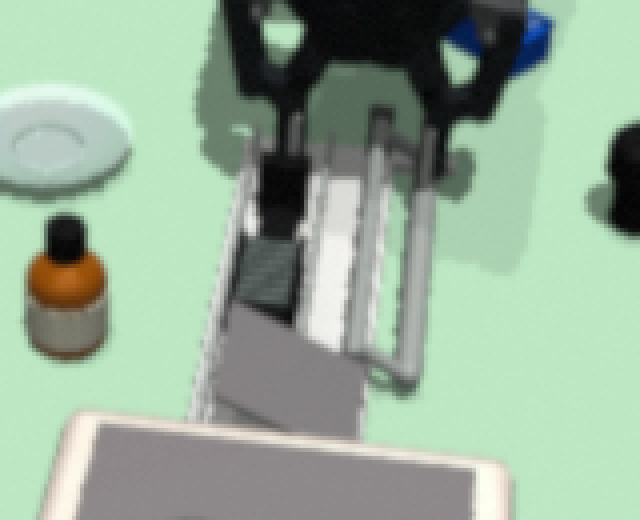

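carry_out(
  deltas=[-0.006,-0.0005,0,0,0,0,-0.014,-0.001,0,0,0,0,-0.022,-0.001,0,0,0,0,-0.03,-0.001,0,0,0,0,-0.036,-0.001,0,0,0,0],
)

```text
time: 5.08
eef_pos: [0.4999, 0.1182, 0.0128]
tcp_rot: [-0.042, 0.999, 0.0, -0.002]
contact_force: [-6.0, -0.7, 6.5]
opening: 0.633
finger_force: 3.8
```

```bash
python3 flap.py
```

```text
tcp [-113.6   -8.7   12.8] F [-6.  -0.2  6.5] t 5.075
flap z at y -50 64.1 33
flap z at y -30 54.3 70
angle 0.506
plate top x [-108.2  -95.4  -91.5] 79
```

carry_out(
  deltas=[-0.008,0,-0.001,0,0,0,-0.016,0,-0.001,0,0,0,-0.024,0,-0.001,0,0,0,-0.032,0,-0.001,0,0,0,-0.038,0,-0.001,0,0,0],
)

```text
time: 5.75
eef_pos: [0.5378, 0.1214, 0.0137]
tcp_rot: [-0.042, 0.999, 0.0, -0.001]
contact_force: [-4.7, 0.4, 5.2]
opening: 0.627
finger_force: 3.3
```

```bash
python3 flap.py
```

```text
tcp [-75.5  -8.7  13.7] F [-4.6  0.8  5.2] t 5.75
flap z at y -50 60.8 71
flap z at y -30 52.8 75
angle 0.048
plate top x [-70.1 -57.9 -53.5] 89
```

carry_out(
  deltas=[-0.006,0,0,0,0,0,-0.012,0,0,0,0,0,-0.016,0,0,0,0,0,-0.019,0,0,0,0,0,-0.021,0,0,0,0,0],
)

```text
time: 6.42
eef_pos: [0.5587, 0.1231, 0.0139]
tcp_rot: [-0.042, 0.999, 0.0, -0.001]
contact_force: [-4.8, 0.3, 5.8]
opening: 0.63
finger_force: 3.4
```

carry_out(
  deltas=[-0.001,0,0,0,0,0,-0.002,0,0,0,0,0,-0.003,0,0,0,0,0,-0.003,0,0,0,0,0],
)

```text
time: 6.92
eef_pos: [0.5618, 0.1234, 0.0139]
tcp_rot: [-0.042, 0.999, 0.0, -0.001]
contact_force: [-3.4, -0.6, 5.6]
opening: 0.63
finger_force: 3.0
```

```bash
python3 flap.py
```

```text
tcp [-51.5  -8.6  13.9] F [-3.4 -0.3  5.6] t 6.925
flap z at y -50 60.8 78
flap z at y -30 52.3 75
angle 0.052
plate top x [-45.3 -35.  -29.4] 97
```

No stop force yet, so I creep on.

carry_out(
  deltas=[-0.001,0,0,0,0,0,-0.002,0,0,0,0,0,-0.003,0,0,0,0,0,-0.003,0,0,0,0,0],
)

```text
time: 7.48
eef_pos: [0.5632, 0.1235, 0.0138]
tcp_rot: [-0.042, 0.999, 0.0, -0.003]
contact_force: [-8.4, -1.4, 8.9]
opening: 0.632
finger_force: 5.3
```

carry_out(
  deltas=[-0.001,0,0,0,0,0,-0.002,0,0,0,0,0,-0.002,0,0,0,0,0],
)

```text
time: 7.85
eef_pos: [0.5632, 0.1235, 0.0136]
tcp_rot: [-0.041, 0.999, -0.0, -0.006]
contact_force: [-13.7, -1.7, 14.5]
opening: 0.625
finger_force: 8.0
```

```bash
python3 flap.py
```

```text
tcp [-50.1  -8.7  13.6] F [-13.8  -0.6  14.5] t 7.85
flap z at y -50 61.4 72
flap z at y -30 52.8 73
angle 0.019
plate top x [-44.2 -33.2 -28.5] 94
```

Firm stop. Now back off from the plate first, then lift.

carry_out(
  deltas=[0.004,0,0,0,0,0,0.009,0,0,0,0,0,0.015,0,0,0,0,0,0.015,0,-0.006,0,0,0,0.015,0,-0.012,0,0,0],
)

```text
time: 8.52
eef_pos: [0.5528, 0.1222, 0.0262]
tcp_rot: [-0.042, 0.999, -0.0, 0.0]
contact_force: [0.1, -0.7, 0.5]
opening: 0.627
finger_force: 0.0
```

carry_out(
  deltas=[0,0,-0.01,0,0,0,0,0,-0.03,0,0,0,0.01,0,-0.07,0,0,0,0.03,0,-0.11,0,0,0,0.03,0,-0.11,0,0,0],
)

```text
time: 9.15
eef_pos: [0.5249, 0.1199, 0.1409]
tcp_rot: [-0.042, 0.999, -0.0, 0.005]
contact_force: [0.1, 0.5, -0.6]
opening: 0.631
finger_force: 0.0
```

```bash
python3 flap.py; python3 - <<'E'
from h import *
im,d=ctrl.read_camera("scene")
cv2.imwrite("pics/end.png",cv2.convertScaleAbs(cv2.resize(im[200:330,280:440,::-1],None,fx=4,fy=4,interpolation=3),alpha=1.6))
C=D.inv().apply(cloud("scene",d).reshape(-1,3)-O)*1000
j=C[(C[:,0]>8)&(C[:,0]<50)&(C[:,1]>-56)&(C[:,1]<-10)&(C[:,2]>32)&(C[:,2]<70)]
print("angle",-np.arctan(np.polyfit(j[:,1],j[:,2],1)[0]).round(3),np.median(j[:,2]))
E
```

```text
tcp [-88.6  -9.1 140.9] F [ 0.1  0.5 -0.6] t 9.15
flap z at y -50 36.5 67
flap z at y -30 36.6 62
angle -0.001
plate top x [-38.  -30.6 -27.8] 75
angle -0.005 36.66028509986246
```

View pics/end.png

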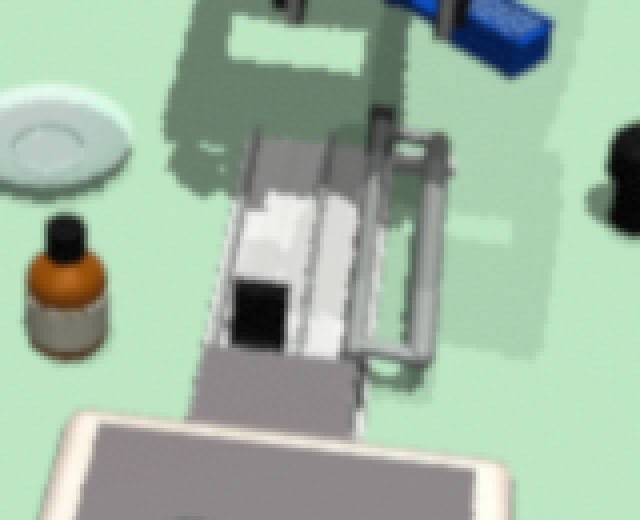

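The flap is shut and flat (crop (275,390)). The plate stands outside it at (260,315), its top at dock x −38 to −28, which matches home. The arm is clear.

```bash
python3 -c "
from plant import ctrl
print(ctrl.sign_off())"
```

```text
the job is handed in; nothing more can be done
None
```

I pushed the magazine home against the stop, the flap is shut behind its body, the arm is clear, and the job is handed in; no verdict was returned.

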